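Restock the packing station's tote of printer and scanner spares

ROBOT

A 6-joint arm with a two-finger parallel gripper is mounted at the origin on the work surface. World frame = base frame: x ahead of the robot, y to its left, z up, the work surface at z = 0. Lengths are in m, angles in rad, forces in N, time in s.
With the tool pointing down it reaches from about 0.325 to 0.9 m from the base axis. Payload 6.1 kg.
Tool frame: the origin (TCP) lies midway between the tips of the shut fingers; the grasp point (between the pads) lies 19 mm behind it; z points along the fingers, y is the line along which they close (so a half turn about z gives the same grasp; the last joint's range is limited). The gripper opens to 87 mm and grips with 3 to 60 N. Pads are 19 mm wide; open, the fingers measure 117 mm over their backs; the gripper's body (75 mm by 190 mm) begins 51 mm behind the grasp point.
Start: joints at [1.138, 0.22, 1.526, -0, 1.395, -0.126], TCP at [0.189, 0.596, 0.223] pointing down, gripper open.
Joint ranges: [-2.98, 2.98], [-0.91, 2.08], [0.09, 2.57], [-1.24, 4.39], [0.2, 2.65], [-2.68, 2.68]. Speed limits (rad/s): [2.57, 2.57, 3.01, 3.14, 3.14, 3.14].

INTERFACE

Orientations are given as a 3x3 rotation matrix whose columns are the frame's x, y, z axes.
In Python, from station import bot gives the robot as it stands.
- The arm moves only by the shell command python3 -m pendant 'ROWS'. ROWS is JSON, a list of rows, each a list of 7 numbers: the shift along the world's x, y, z in cm, then the turn, a rotation vector about the world's x, y, z in rad, then the opening, from 0 (shut) to 1 (fully open). A call has 1 to 12 rows; each row shifts and turns the commanded pose from where the row before left it; what a row does not reach is not made up. A row lasts 1/8 s, in which the tool goes at most 62.5 mm and 10.7 degrees, less where a joint would pass 70% of its speed; a pose out of reach is approached as far as the arm can. A call is refused whole if a number of a shift passes 6.25 or a number of a turn 0.188, either way. A call with a gripper value outside its range is refused whole. The fingers move at their own pace and stop on an object; the grip force is fixed at half the most. Time passes only in rows, so rows that do not move let the fingers close. It gives the time, the measured TCP pose, the force, the opening and the grip force at its end, in the units of the state.
- bot.sense(): the state, without advancing time (a new reading comes with each control period).
- bot.snapshot(name): name is "scene" or "top" or "wrist"; returns a dict with "image" (400x640x3 uint8, red, green, blue), "depth" (400x640 float32, m along the optical axis (not along the pixel's ray), 0 where there is no reading), "K" (3x3 intrinsics, pixels), "position" and "attitude" of the camera in the world; the wrist camera has in their place "tool_from_camera" (4x4, takes a point from camera to tool coordinates, whose origin is the TCP and whose axes are the flange's). Camera axes: x right, y down, z forward; pixel columns grow to the right and rows downward; lengths in m; the calibration is good to about 2 mm. The wrist camera is an equidistant fisheye: a pixel r from the principal point sees the ray r / f radians off the axis. A picture is of the moment at which its call begins: read the wrist's pose just before it.
- bot.finish_job(): hands the job in; it is judged then, once.
The state is a dict: "time": time; "joint_pos": joint angles; "qvel": joint speeds; "effort": joint torques, N m; "tcp_pos": TCP position; "tool_rot": TCP orientation; "force": force on the tool from outside, world axes, zero at the start; "moment": the same for the moment, N m; "grip_width": opening from 0.0 (shut) to 1.0 (fully open); "grip_force": force on a finger pad.
Only numpy, scipy, OpenCV 4.12 (cv2) and the standard library are available. Lean on these libraries where they do the work, as an engineer would, in place of code of your own. Each camera call takes 0.05 s, during which the arm holds its last target. There are 200 camera calls.

TASK

Gather the good spares from the grey mat into the colour-coded cups of the white tote: the full label roll in the blue cup, the black ribbon roll in the yellow cup, the green-hubbed tape in the green cup and the plain black battery in the red cup. Set each one down on the floor of its cup, not dropped, the same way up as it is now. Leave the nearly used-up label roll and the dead battery (white tape round it) where they are.

Things in the scene. Friction and masses are not known exactly. Their poses are not given: they have to be found in the camera images.
- labels_centre (a point): full roll of white labels standing on end: white cylinder 54 mm diameter, 50 mm high, brown cardboard core in the top (too narrow for a finger). Point: its centre, 25 mm above its underside; z up along its axis. About 120 g. It stands on the flat grey mat (mat top 3 mm above the bench). Centres of spares are at least 75 mm apart.
- labels_low_centre (a point): nearly used-up label roll, to be left: the same white roll and brown core, 50 mm high, but only 33 mm in diameter (a thin white ring round the core). Point: its centre, 25 mm above its underside; z up. It stands on the flat grey mat (mat top 3 mm above the bench).
- ribbon_centre (a point): roll of black printer ribbon standing on end: black cylinder 36 mm diameter, 56 mm high, brown core in the top. Point: its centre, 28 mm above its underside; z up along its axis. About 80 g. It stands on the flat grey mat (mat top 3 mm above the bench). Other clutter on the mat (note pad, terminal, box cutter) is under 30 mm high.
- tape_centre (a point): small roll of beige sticky tape lying flat: 54 mm diameter, 26 mm high, with a bright green closed plastic hub in the middle (no through hole). Point: its centre, 13 mm above its underside; z up along its axis. About 60 g. It lies flat on the grey mat (mat top 3 mm above the bench).
- battery_centre (a point): good battery pack of a handheld terminal: plain black block 74 mm long (x), 42 mm wide (y), 26 mm high, four gilt contacts on top at the +x end. Point: its centre, 13 mm above its underside; z up. About 110 g. It lies flat on the grey mat (mat top 3 mm above the bench). Its yaw is random.
- battery_dead_centre (a point): dead battery pack, to be left: the same black block, 74 x 42 x 26 mm, with a band of white tape round its middle. Point: its centre, 13 mm above its underside; x along its length, z up. It lies flat on the grey mat (mat top 3 mm above the bench).
- cup_blue: blue cup for the label roll: square, open-topped, 110 x 110 mm outside, 104 x 104 inside, 45 high, walls and floor 3. Origin: centre of its underside (inner floor 3 mm above); x, y along its sides, z up. One of four cups two by two at 112.5 mm pitch, held fast in the white tote, whose rim is 51 mm above the cups' undersides. Which cup is where varies.
- cup_yellow: yellow cup for the ribbon: square, open-topped, 110 x 110 mm outside, 104 x 104 inside, 45 high, walls and floor 3. Origin: centre of its underside (inner floor 3 mm above); x, y along its sides, z up. One of four cups two by two at 112.5 mm pitch, held fast in the white tote, whose rim is 51 mm above the cups' undersides. Which cup is where varies.
- cup_green: green cup for the tape: square, open-topped, 110 x 110 mm outside, 104 x 104 inside, 45 high, walls and floor 3. Origin: centre of its underside (inner floor 3 mm above); x, y along its sides, z up. One of four cups two by two at 112.5 mm pitch, held fast in the white tote, whose rim is 51 mm above the cups' undersides. Which cup is where varies.
- cup_red: red cup for the battery: square, open-topped, 110 x 110 mm outside, 104 x 104 inside, 45 high, walls and floor 3. Origin: centre of its underside (inner floor 3 mm above); x, y along its sides, z up. One of four cups two by two at 112.5 mm pitch, held fast in the white tote, whose rim is 51 mm above the cups' undersides. Which cup is where varies.
Not all that is in view belongs to the job. Several things have the shape of the cup_red; the one meant has the colours described above. What is shaped like the part that bears labels_centre but pink is not meant.

How it is judged:
By the outcome, as a careful person would: the job done as asked, in the order asked, and still so for the second after the job is handed in, with the robot touching nothing.
It also fails if it takes over 112 s, if anything falls off the work surface, if the arm or the gripper's body presses on something with over 40 N, if the wrist force passes 120 N, or if a joint passes its speed limit or range.

## Working session

There is one attempt and no reset: what is moved stays moved. The work goes in short steps, Python scripts to look and compute and a shell command to move; the robot and the scene stay as the last step left them, time stands still between calls to the robot, and variables do not carry over. Pictures are saved under pics/ and viewed, at most 14 in all, crops included, and the job is handed in when it is done.

```bash
mkdir -p pics; ls
cat > h.py <<'E'
import numpy as np,cv2
from station import bot
def snap(n,f):
    s=bot.snapshot(n); cv2.imwrite(f'pics/{f}.png',s['image'][:,:,::-1]); np.savez(f'/tmp/{f}.npz',**s); return s
def pts(s):
    K=s['K'];d=s['depth'];v,u=np.mgrid[:d.shape[0],:d.shape[1]]
    c=np.stack([(u-K[0,2])/K[0,0]*d,(v-K[1,2])/K[1,1]*d,d],-1)
    return c@np.array(s['attitude']).T+s['position']
E
python3 - <<'E'
from h import *
a=snap('top','top1');b=snap('scene','scene1')
for s in(a,b):print(s['K'],s['position'],s['attitude'])
E
```

```text
pics
[[481.32513326   0.         312.63442306]
 [  0.         481.32513326 195.74650177]
 [  0.           0.           1.        ]] [0.34168802 0.06569252 1.38843448] [[-0.0263923  -0.99484286  0.09793427]
 [-0.99961896  0.02705694  0.00546446]
 [-0.00808608 -0.09775273 -0.99517788]]
[[425.0011926    0.         319.68479201]
 [  0.         425.0011926  203.13932667]
 [  0.           0.           1.        ]] [ 0.9707326  -0.56445056  0.84153515] [[ 0.80953709  0.39898504 -0.43065142]
 [ 0.5867416  -0.57435878  0.57082947]
 [-0.01959601 -0.71478873 -0.69906586]]
```

View pics/top1.png

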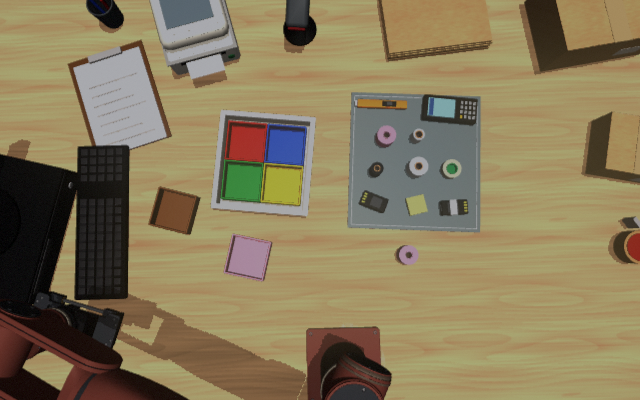

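View pics/scene1.png

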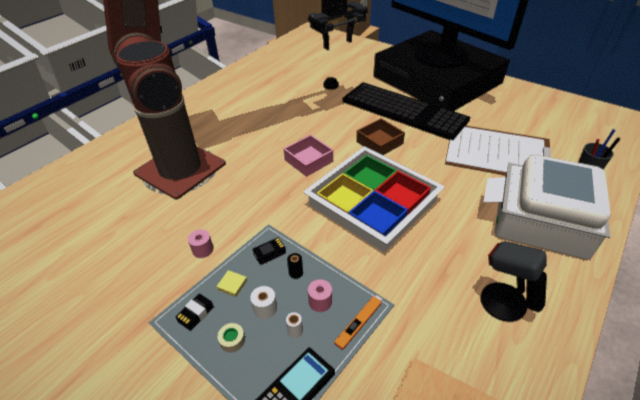

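Top view: full label roll at (418,167), used-up roll (418,134), pink decoy rolls (386,135) and (408,255). Ribbon (376,169), tape (452,169), plain battery (374,201), taped dead battery (454,207). Cups in the tote: red (247,142), blue (287,145), green (242,182), yellow (282,186). The pink and brown boxes outside the tote are decoys. I'll measure in both views and check with one enlarged crop.

Run:
```python
from h import *
A=dict(np.load('/tmp/top1.npz'));B=dict(np.load('/tmp/scene1.npz'))
P=pts(A);Q=pts(B)
def bench(P,n):
    m=(abs(P[...,2])<.02)&(P[...,0]>.2)&(P[...,0]<.8)&(abs(P[...,1])<.5);print(n,'bench med z',np.median(P[m][:,2]),P[m][:,2].std())
bench(P,'top');bench(Q,'scene')
obj=dict(labels=(418,167,.042,.040),low=(418,134,.042,.03),ribbon=(376,169,.045,.03),tape=(452,169,.022,.04),batt=(374,201,.022,.05),dead=(454,207,.022,.05))
for n,(u,v,zm,r) in obj.items():
    c=np.median(P[v-2:v+3,u-2:u+3].reshape(-1,3),0)
    o=[]
    for X in(P,Q):
        k=c[:2]
        for _ in range(4):
            m=(np.hypot(X[...,0]-k[0],X[...,1]-k[1])<r)&(X[...,2]>zm)&(X[...,2]<zm+.03)
            if m.sum()<5: break
            (k,sz,an)=cv2.minAreaRect(X[m][:,:2].astype(np.float32))
        o.append((np.round(k,4),np.round(sz,3),round(an,1),m.sum(),np.round(np.median(X[m][:,2]),4)))
    print(n,c.round(3),*o,sep='\n   ')
# cups by colour: inner floor
for n,(u,v) in dict(red=(247,142),blue=(287,145),green=(242,182),yellow=(282,186)).items():
    print(n,np.median(P[v-6:v+7,u-6:u+7].reshape(-1,3),0).round(4))
us,vs=B and (dict(red=(403,192),blue=(378,214),green=(370,174),yellow=(345,194)),0)
for n,(u,v) in us.items(): print('sc',n,np.median(Q[v-3:v+4,u-3:u+4].reshape(-1,3),0).round(4))
# tote rim
for X in(P,Q):
    k=P[165,265][:2]
    m=(np.hypot(X[...,0]-k[0],X[...,1]-k[1])<.2)&(X[...,2]>.04)&(X[...,2]<.07)
    print('tote',cv2.minAreaRect(X[m][:,:2].astype(np.float32)),np.percentile(X[m][:,2],[50,95]))
im=A['image'][:,:,::-1]
cv2.imwrite('pics/crop1.png',cv2.resize(im[90:240,205:485],None,fx=2.85,fy=2.85,interpolation=cv2.INTER_CUBIC))
```

```text
top bench med z 0.0006969821353869365 0.0041653932936532734
scene bench med z -0.0009932573500878172 0.004339181289661578
labels
   [ 0.55  -0.228  0.032]
   (array([ 0.5498, -0.2249]), array([0.052, 0.053]), 41.4, np.int64(273), np.float64(0.0516))
   (array([ 0.5515, -0.2255]), array([0.053, 0.054]), 76.3, np.int64(434), np.float64(0.05))
low
   [ 0.645 -0.234  0.031]
   (array([ 0.6406, -0.2293]), array([0.032, 0.031]), 42.9, np.int64(89), np.float64(0.0517))
   (array([ 0.6419, -0.231 ]), array([0.032, 0.031]), 80.1, np.int64(173), np.float64(0.05))
ribbon
   [ 0.546 -0.108  0.054]
   (array([ 0.5457, -0.1072]), array([0.034, 0.034]), 43.7, np.int64(121), np.float64(0.0576))
   (array([ 0.5467, -0.1081]), array([0.033, 0.037]), 37.8, np.int64(183), np.float64(0.0555))
tape
   [ 0.543 -0.328  0.02 ]
   (array([ 0.5446, -0.3236]), array([0.052, 0.053]), 44.2, np.int64(239), np.float64(0.0279))
   (array([ 0.545, -0.325]), array([0.053, 0.054]), 35.6, np.int64(402), np.float64(0.0261))
batt
   [ 0.456 -0.1    0.029]
   (array([ 0.4563, -0.0996]), array([0.075, 0.042]), 66.7, np.int6
[... 151 characters left out ...]
9]
   (array([ 0.4342, -0.3252]), array([0.043, 0.076]), 0.6, np.int64(392), np.float64(0.0284))
   (array([ 0.4341, -0.3272]), array([0.075, 0.046]), 89.4, np.int64(589), np.float64(0.0265))
red [0.6407 0.2606 0.0069]
blue [0.6285 0.1441 0.0065]
green [0.5231 0.2769 0.0064]
yellow [0.5085 0.1611 0.0065]
sc red [0.6254 0.2916 0.0051]
sc blue [0.6111 0.1761 0.0048]
sc green [0.5058 0.3071 0.0044]
sc yellow [0.4925 0.1906 0.0049]
tote ((0.5738722085952759, 0.21002110838890076), (0.2729766368865967, 0.2828989326953888), 83.64556121826172) [0.05285231 0.05829369]
tote ((0.5731889605522156, 0.20935705304145813), (0.2769934833049774, 0.28374576568603516), 83.88316345214844) [0.05042096 0.05477482]
```

View pics/crop1.png

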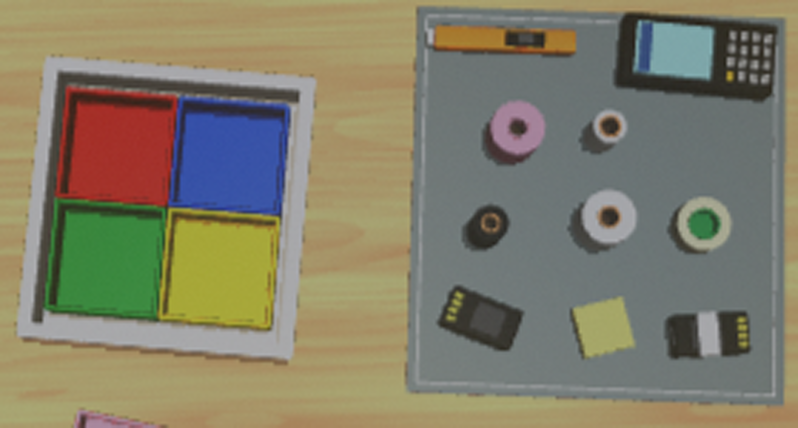

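The crop confirms the identities: white wide roll at (608,217), narrow used roll (610,126), pink roll rejected (517,129), ribbon (487,226), tape (704,224), plain battery (480,318), dead battery with white band (708,334). The measured heights and sizes match the text. Next I'll get the cup centres and the tool pose.

Run:
```python
from h import *
for f in('top1','scene1'):
    A=dict(np.load(f'/tmp/{f}.npz'));P=pts(A)
    H=cv2.cvtColor(A['image'],cv2.COLOR_RGB2HSV)
    m=(np.hypot(P[...,0]-.5735,P[...,1]-.2097)<.18)&(H[...,1]>110)&(P[...,2]>.001)&(P[...,2]<.06)
    inside=lambda X:True
    for n,(a,b) in dict(red=(0,8),blue=(105,130),green=(45,80),yellow=(24,35)).items():
        k=m&(H[...,0]>=a)&(H[...,0]<=b)
        k=cv2.morphologyEx(k.astype(np.uint8),cv2.MORPH_OPEN,np.ones((3,3)))>0
        X=P[k]; hi=X[X[:,2]>.040]; fl=X[X[:,2]<.012]
        r=cv2.minAreaRect(X[:,:2].astype(np.float32))
        print(f,n,np.round(r[0],4),np.round(r[1],3),round(r[2],1),'floor z',np.median(fl[:,2]).round(4),len(fl),'rim z',np.percentile(hi[:,2],90).round(4) if len(hi) else 0)
s=bot.sense();print(s['time'],s['tcp_pos'],np.round(s['tool_rot'],3),s['joint_pos'],s['grip_width'],s['force'])
```

```text
top1 red [0.6359 0.2643] [0.122 0.112] 83.8 floor z 0.0067 1024 rim z 0.0542
top1 blue [0.6209 0.1459] [0.108 0.109] 83.5 floor z 0.0065 1041 rim z 0.0543
top1 green [0.5215 0.2699] [0.109 0.108] 83.4 floor z 0.0064 1068 rim z 0.0543
top1 yellow [0.508  0.1613] [0.113 0.105] 83.9 floor z 0.0064 1047 rim z 0.0541
scene1 red [0.6369 0.2657] [0.119 0.111] 83.5 floor z 0.005 468 rim z 0.0504
scene1 blue [0.6234 0.147 ] [0.116 0.113] 84.0 floor z 0.0049 638 rim z 0.0508
scene1 green [0.5167 0.277 ] [0.123 0.125] 84.6 floor z 0.005 420 rim z 0.0505
scene1 yellow [0.5112 0.1579] [0.111 0.11 ] 83.8 floor z 0.0048 494 rim z 0.0504
0.1 [0.18853372 0.59530598 0.22155623] [[-0.953  0.302 -0.001]
 [ 0.302  0.953 -0.002]
 [ 0.    -0.002 -1.   ]] [ 1.13788113e+00  2.21138851e-01  1.52748844e+00  3.63018696e-06
  1.39469760e+00 -1.26091415e-01] 1.0046717914598973 [-0.0039674  -0.43833877  0.27978562]
```

```bash
python3 -m pendant '[[2.25,-5.1,0,0,0,-0.04,0.9],[2.25,-5.1,0,0,0,-0.04,0.9],[2.25,-5.1,0,0,0,-0.04,0.9],[2.25,-5.1,0,0,0,-0.04,0.9],[2.25,-5.1,0,0,0,-0.04,0.9],[2.25,-5.1,0,0,0,-0.04,0.9],[2.25,-5.1,0,0,0,-0.04,0.9],[2.25,-5.1,0,0,0,-0.04,0.9],[2.25,-5.1,0,0,0,-0.04,0.9],[2.25,-5.1,0,0,0,-0.04,0.9],[2.25,-5.1,0,0,0,-0.04,0.9],[2.25,-5.1,0,0,0,-0.04,0.9]]'; python3 -m pendant '[[2.3,-5.2,0,0,0,0,0.9],[2.3,-5.2,0,0,0,0,0.9],[2.3,-5.2,0,0,0,0,0.9],[2.3,-5.2,0,0,0,0,0.9],[0,0,0,0,0,0,0.9],[0,0,0,0,0,0,0.9]]'
python3 - <<'E'
from h import *
s=bot.sense();print(s['tcp_pos'],np.round(s['tool_rot'],3))
w=snap('wrist','w1');print(w['K'],w['tool_from_camera'])
E
```

```text
time: 1.6
tcp_pos: [0.459, -0.018, 0.2224]
tool_rot: [[-0.705, 0.709, 0.0], [0.709, 0.705, 0.0], [0.0, 0.0, -1.0]]
force: [-0.2, 0.7, 0.3]
grip_width: 0.902
grip_force: 0.0
time: 2.35
tcp_pos: [0.5502, -0.2237, 0.2217]
tool_rot: [[-0.706, 0.708, -0.002], [0.708, 0.706, 0.001], [0.002, -0.0, -1.0]]
force: [0.4, -0.3, -0.3]
grip_width: 0.898
grip_force: 0.0
[ 0.55015819 -0.22368211  0.22166046] [[-0.706  0.708 -0.002]
 [ 0.708  0.706  0.001]
 [ 0.002 -0.    -1.   ]]
[[309.70691629   0.         315.51241561]
 [  0.         309.70691629 199.05419346]
 [  0.           0.           1.        ]] [[ 1.22788015e-04 -9.60151995e-01 -2.79478319e-01  7.68297494e-02]
 [ 9.99999563e-01  3.76759489e-04 -8.55015928e-04 -6.77205185e-04]
 [ 9.26241358e-04 -2.79478092e-01  9.60151623e-01 -1.61990930e-01]
 [ 0.00000000e+00  0.00000000e+00  0.00000000e+00  1.00000000e+00]]
```

View pics/w1.png

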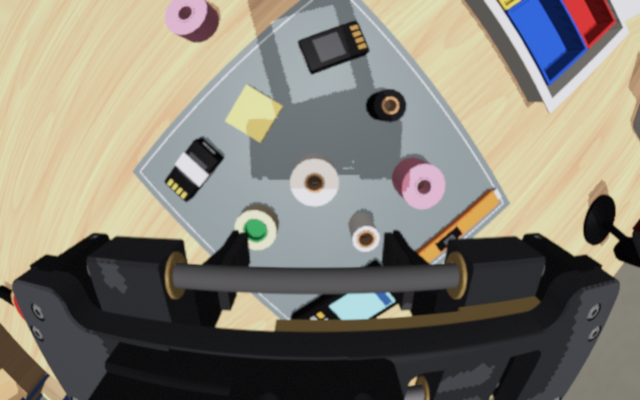

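Wrist view: label roll core at (315,182), ribbon (389,105), tape (256,229), battery (334,47), all clear of each other. I'll measure from this view.

```bash
cat >> h.py <<'E'
def wpts(w,s):
    K=w['K'];d=w['depth'];v,u=np.mgrid[:d.shape[0],:d.shape[1]]
    x=(u-K[0,2])/K[0,0];y=(v-K[1,2])/K[1,1];th=np.hypot(x,y);k=np.tan(th)/np.maximum(th,1e-9)
    c=np.stack([x*k*d,y*k*d,d,np.ones_like(d)],-1)@np.array(w['tool_from_camera']).T
    X=c[...,:3]@np.array(s['tool_rot']).T+s['tcp_pos']; X[d==0]=9; return X
E
python3 - <<'E'
from h import *
s=bot.sense();w=dict(np.load('/tmp/w1.npz'));X=wpts(w,s)
m=(abs(X[...,2])<.012)&(np.hypot(X[...,0]-.5,X[...,1]+.16)<.03);print('mat',np.median(X[m],0),m.sum())
for n,(k,lo,r) in dict(labels=((.55,-.225),.042,.04),ribbon=((.546,-.1075),.048,.03),tape=((.545,-.324),.022,.04),batt=((.4565,-.1),.022,.05)).items():
    for _ in range(3):
        m=(np.hypot(X[...,0]-k[0],X[...,1]-k[1])<r)&(X[...,2]>lo)&(X[...,2]<lo+.02)
        k,sz,a=cv2.minAreaRect(X[m][:,:2].astype(np.float32))
    print(n,np.round(k,4),np.round(sz,3),a,np.median(X[m][:,2]))
E
```

```text
mat [ 0.50006426 -0.15995223  0.00320501] 1878
labels [ 0.5484 -0.2257] [0.053 0.054] 39.65293884277344 0.052670438033051645
ribbon [ 0.5444 -0.1076] [0.036 0.035] 47.20273971557617 0.05850961122969309
tape [ 0.5434 -0.3219] [0.048 0.054] 76.35262298583984 0.0287310544198887
batt [ 0.4541 -0.1006] [0.076 0.043] 66.12848663330078 0.029127983050933698
```

```bash
python3 -m pendant '[[-0.1,-0.2,-5,0,0,0,0.9],[0,0,-5,0,0,0,0.9],[0,0,-5,0,0,0,0.9],[0,0,-4,0,0,0,0.9],[0,0,-1.9,0,0,0,0.9],[0,0,0,0,0,0,0.9],[0,0,0,0,0,0,0.3],[0,0,0,0,0,0,0.3],[0,0,0,0,0,0,0.3],[0,0,0,0,0,0,0.3],[0,0,0,0,0,0,0.3]]'
```

```text
time: 3.78
tcp_pos: [0.5505, -0.2266, 0.0147]
tool_rot: [[-0.706, 0.708, 0.001], [0.708, 0.706, -0.001], [-0.002, 0.001, -1.0]]
force: [-0.1, -0.0, 6.5]
grip_width: 0.616
grip_force: 30.0
```

```bash
python3 -m pendant '[[0,0,2,0,0,0,0.3],[0,0,5,0,0,0,0.3],[0,0,5,0,0,0,0.3],[0.9,4.7,1,0,0,0,0.3],[0.9,4.7,0,0,0,0,0.3],[0.9,4.7,0,0,0,0,0.3],[0.9,4.7,0,0,0,0,0.3],[0.9,4.7,0,0,0,0,0.3],[0.9,4.7,0,0,0,0,0.3],[0.9,4.7,0,0,0,0,0.3],[0.9,4.5,0,0,0,0,0.3],[0,0,0,0,0,0,0.3]]'; python3 -m pendant '[[0,0,0,0,0,0,0.3],[0,0,0,0,0,0,0.3]]'
python3 - <<'E'
from h import *
s=bot.sense();w=snap('wrist','w2');X=wpts(w,s)
H=cv2.cvtColor(w['image'],cv2.COLOR_RGB2HSV)
for n,(a,b) in dict(red=(0,8),blue=(105,130),green=(45,80),yellow=(24,35)).items():
    m=(H[...,1]>110)&(H[...,0]>=a)&(H[...,0]<=b)&(np.hypot(X[...,0]-.572,X[...,1]-.2095)<.18)&(X[...,2]<.06)
    Y=X[m];r=cv2.minAreaRect(Y[:,:2].astype(np.float32)) if m.sum()>10 else None
    print(n,r,'floor',np.median(Y[Y[:,2]<.015][:,2]))
E
```

```text
time: 5.28
tcp_pos: [0.6216, 0.1511, 0.1442]
tool_rot: [[-0.709, 0.705, 0.0], [0.705, 0.709, 0.001], [0.0, 0.001, -1.0]]
force: [0.4, -1.0, -2.1]
grip_width: 0.616
grip_force: 30.0
time: 5.52
tcp_pos: [0.6216, 0.1466, 0.1437]
tool_rot: [[-0.705, 0.709, -0.0], [0.709, 0.705, -0.0], [-0.0, -0.0, -1.0]]
force: [-0.4, -0.6, -1.4]
grip_width: 0.614
grip_force: 30.0
red ((0.6408892869949341, 0.26331570744514465), (0.12099109590053558, 0.12627270817756653), 83.84715270996094) floor 0.006780818097571917
blue ((0.6278644800186157, 0.1423467993736267), (0.12219385802745819, 0.1258005052804947), 83.72004699707031) floor 0.006844739446668663
green ((0.515228807926178, 0.27646496891975403), (0.12087608873844147, 0.12428954988718033), 83.28340911865234) floor 0.0068304431869893045
yellow ((0.5058411359786987, 0.21013808250427246), (0.23359958827495575, 0.12190644443035126), 81.79660034179688) floor 0.006881768503827268
```

View pics/w2.png

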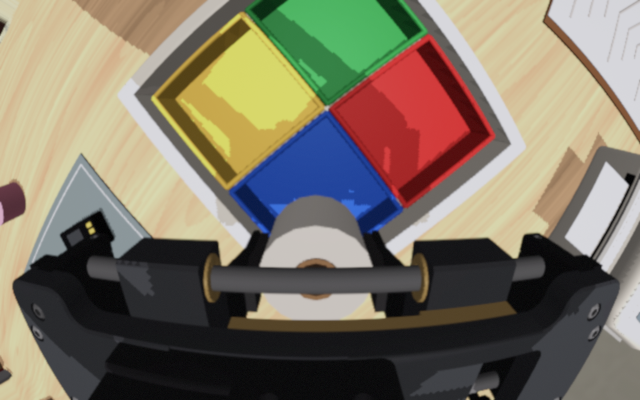

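The roll is held upright above the blue cup. The cup junction at pixel (325,108) agrees with my model centre of (0.572, 0.2095).

```bash
python3 -m pendant '[[0,0.1,-4,0,0,0,0.3],[0,0,-4,0,0,0,0.3],[0,0,-3,0,0,0,0.3],[0,0,-0.8,0,0,0,0.3],[0,0,0,0,0,0,0.3],[0,0,0,0,0,0,0.3]]'; python3 -m pendant '[[0,0,-0.3,0,0,0,0.3],[0,0,-0.3,0,0,0,0.3],[0,0,0,0,0,0,0.3],[0,0,0,0,0,0,0.3]]'
```

```text
time: 6.32
tcp_pos: [0.6233, 0.1487, 0.0276]
tool_rot: [[-0.706, 0.708, 0.003], [0.708, 0.706, 0.0], [-0.002, 0.002, -1.0]]
force: [-0.0, -0.3, -0.9]
grip_width: 0.612
grip_force: 30.0
time: 6.82
tcp_pos: [0.6217, 0.1489, 0.0195]
tool_rot: [[-0.706, 0.708, -0.0], [0.708, 0.706, -0.0], [0.0, -0.0, -1.0]]
force: [-0.4, 0.6, -1.5]
grip_width: 0.611
grip_force: 30.0
```

```bash
python3 -m pendant '[[0,0,-0.15,0,0,0,0.3],[0,0,0,0,0,0,0.3],[0,0,0,0,0,0,0.3]]';python3 -m pendant '[[0,0,-0.1,0,0,0,0.3],[0,0,0,0,0,0,0.3],[0,0,0,0,0,0,0.3]]'
```

```text
time: 7.2
tcp_pos: [0.622, 0.1489, 0.0187]
tool_rot: [[-0.706, 0.708, 0.0], [0.708, 0.706, 0.0], [-0.0, 0.0, -1.0]]
force: [-2.9, -0.2, 5.4]
grip_width: 0.615
grip_force: 30.0
time: 7.58
tcp_pos: [0.622, 0.1489, 0.0187]
tool_rot: [[-0.706, 0.708, 0.0], [0.708, 0.706, -0.0], [-0.0, 0.0, -1.0]]
force: [-5.8, -0.4, 11.8]
grip_width: 0.614
grip_force: 30.0
```

```bash
python3 -m pendant '[[0,0,0.1,0,0,0,0.3],[0,0,0,0,0,0,0.74],[0,0,0,0,0,0,0.74],[0,0,0,0,0,0,0.74],[0,0,2,0,0,0,0.74],[0,0,5,0,0,0,0.74],[0,0,5,0,0,0,0.74],[0,0,2.5,0,0,0,0.74],[0,0,0,0,0,0,0.74],[0,0,0,0,0,0,0.74]]'
```

```text
time: 8.82
tcp_pos: [0.6211, 0.1487, 0.1622]
tool_rot: [[-0.706, 0.708, -0.001], [0.708, 0.706, -0.0], [0.001, -0.001, -1.0]]
force: [-0.6, -0.3, -0.2]
grip_width: 0.736
grip_force: 0.0
```

```bash
python3 -m pendant '[[-1.5,-5.1,0,0,0,0,0.74],[-1.5,-5.1,0,0,0,0,0.74],[-1.5,-5.1,0,0,0,0,0.74],[-1.5,-5.1,0,0,0,0,0.74],[-1.5,-5.2,0,0,0,0,0.74],[0,0,0,0,0,0,0.74],[0,0,0,0,0,0,0.74],[0,0,0,0,0,0,0.74]]'
python3 - <<'E'
from h import *
s=bot.sense();w=snap('wrist','w3');X=wpts(w,s);k=(.545,-.1075)
for _ in range(3):
    m=(np.hypot(X[...,0]-k[0],X[...,1]-k[1])<.03)&(X[...,2]>.048)&(X[...,2]<.07)
    k,sz,a=cv2.minAreaRect(X[m][:,:2].astype(np.float32))
print(s['tcp_pos'],k,sz,np.median(X[m][:,2]))
E
```

```text
time: 9.82
tcp_pos: [0.5466, -0.1059, 0.1622]
tool_rot: [[-0.707, 0.707, -0.001], [0.707, 0.707, 0.001], [0.001, -0.0, -1.0]]
force: [0.1, -0.5, 0.0]
grip_width: 0.739
grip_force: 0.0
[ 0.54664831 -0.10586336  0.16224397] (0.5443521738052368, -0.10794372856616974) (0.03424541652202606, 0.0357239693403244) 0.058244669520752204
```

```bash
python3 -m pendant '[[-0.1,-0.2,-5,0,0,0,0.74],[0,0,-5,0,0,0,0.74],[0,0,-3,0,0,0,0.74],[0,0,-1.8,0,0,0,0.74],[0,0,0,0,0,0,0.74],[0,0,0,0,0,0,0.3],[0,0,0,0,0,0,0.2],[0,0,0,0,0,0,0.2],[0,0,0,0,0,0,0.2],[0,0,0,0,0,0,0.2],[0,0,0,0,0,0,0.2]]'
```

```text
time: 11.25
tcp_pos: [0.5463, -0.1094, 0.0158]
tool_rot: [[-0.706, 0.708, 0.001], [0.708, 0.706, -0.0], [-0.001, 0.001, -1.0]]
force: [-1.3, 0.6, 6.1]
grip_width: 0.409
grip_force: 30.0
```

```bash
python3 -m pendant '[[0,0,2,0,0,0,0.2],[0,0,5,0,0,0,0.2],[0,0,5,0,0,0,0.2],[0,0,1.5,0,0,0,0.2],[-0.6,4.5,0,0,0,0,0.2],[-0.6,4.5,0,0,0,0,0.2],[-0.6,4.5,0,0,0,0,0.2],[-0.6,4.5,0,0,0,0,0.2],[-0.6,4.5,0,0,0,0,0.2],[-0.6,4.5,0,0,0,0,0.2],[0,0,0,0,0,0,0.2],[0,0,0,0,0,0,0.2]]'; python3 -m pendant '[[0,0,0,0,0,0,0.2]]'
python3 - <<'E'
from h import *
snap('top','top2')
E
```

```text
time: 12.75
tcp_pos: [0.5093, 0.1604, 0.1495]
tool_rot: [[-0.707, 0.708, -0.001], [0.708, 0.707, -0.001], [0.0, -0.001, -1.0]]
force: [-0.5, -0.4, -0.4]
grip_width: 0.406
grip_force: 30.0
time: 12.88
tcp_pos: [0.5098, 0.1597, 0.1498]
tool_rot: [[-0.705, 0.709, -0.001], [0.709, 0.705, -0.0], [0.0, -0.001, -1.0]]
force: [0.4, -0.8, -0.4]
grip_width: 0.406
grip_force: 30.0
```

View pics/top2.png

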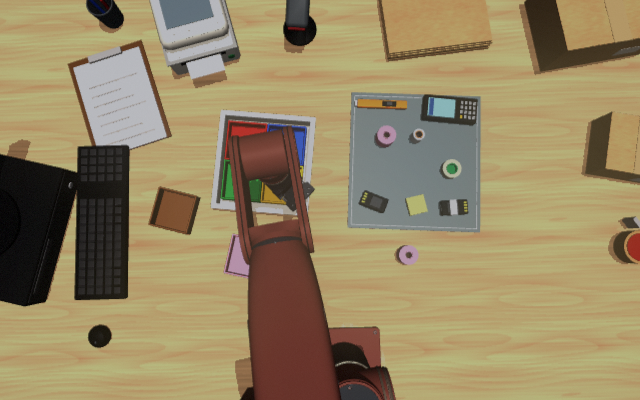

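The arm hides the tote; the mat shows the ribbon gone and everything else undisturbed. Lowering.

```bash
python3 -m pendant '[[0,0,-5,0,0,0,0.2],[0,0,-4,0,0,0,0.2],[0,0,-3,0,0,0,0.2],[0,0,-0.5,0,0,0,0.2],[0,0,0,0,0,0,0.2],[0,0,0,0,0,0,0.2]]'; python3 -m pendant '[[0,0,-0.2,0,0,0,0.2],[0,0,0,0,0,0,0.2],[0,0,0,0,0,0,0.2]]';python3 -m pendant '[[0,0,-0.15,0,0,0,0.2],[0,0,0,0,0,0,0.2],[0,0,0,0,0,0,0.2]]'
```

```text
time: 13.68
tcp_pos: [0.5113, 0.1608, 0.0268]
tool_rot: [[-0.706, 0.708, 0.003], [0.708, 0.706, 0.0], [-0.002, 0.002, -1.0]]
force: [0.5, 0.4, -0.1]
grip_width: 0.406
grip_force: 30.0
time: 14.05
tcp_pos: [0.5099, 0.1609, 0.0233]
tool_rot: [[-0.706, 0.708, 0.0], [0.708, 0.706, 0.0], [-0.0, 0.0, -1.0]]
force: [0.5, -0.7, -0.1]
grip_width: 0.409
grip_force: 30.0
time: 14.42
tcp_pos: [0.5097, 0.1608, 0.0215]
tool_rot: [[-0.706, 0.708, -0.0], [0.708, 0.706, -0.0], [0.0, -0.0, -1.0]]
force: [0.5, -0.4, -0.5]
grip_width: 0.405
grip_force: 30.0
```

```bash
python3 -m pendant '[[0,0,-0.15,0,0,0,0.2],[0,0,0,0,0,0,0.2],[0,0,0,0,0,0,0.2]]';python3 -m pendant '[[0,0,-0.1,0,0,0,0.2],[0,0,0,0,0,0,0.2],[0,0,0,0,0,0,0.2]]'
```

```text
time: 14.8
tcp_pos: [0.5097, 0.1608, 0.02]
tool_rot: [[-0.706, 0.708, -0.0], [0.708, 0.706, -0.0], [0.0, -0.0, -1.0]]
force: [-0.9, 0.9, 0.2]
grip_width: 0.409
grip_force: 30.0
time: 15.18
tcp_pos: [0.5099, 0.1608, 0.0198]
tool_rot: [[-0.706, 0.708, -0.0], [0.708, 0.706, -0.0], [-0.0, -0.0, -1.0]]
force: [-3.9, -1.3, 6.0]
grip_width: 0.407
grip_force: 30.0
```

```bash
python3 -m pendant '[[0,0,0,0,0,0,0.6],[0,0,0,0,0,0,0.6],[0,0,0,0,0,0,0.6],[0,0,2,0,0,0,0.6],[0,0,5,0,0,0,0.6],[0,0,5,0,0,0,0.6],[0,0,2.5,0,0,0,0.6],[0.4,-4.9,0,0,0,0,0.85],[0.4,-4.9,0,0,0,0,0.85],[0.4,-4.9,0,0,0,0,0.85],[0.4,-4.9,0,0,0,0,0.85],[0.4,-4.9,0,0,0,0,0.85]]'; python3 -m pendant '[[0.3,-4.8,0,0,0,0,0.85],[0.3,-4.8,0,0,0,0,0.85],[0.3,-4.8,0,0,0,0,0.85],[0.3,-4.8,0,0,0,0,0.85],[0.3,-4.8,0,0,0,0,0.85],[0,0,0,0,0,0,0.85],[0,0,0,0,0,0,0.85],[0,0,0,0,0,0,0.85]]'
python3 - <<'E'
from h import *
s=bot.sense();w=snap('wrist','w4');X=wpts(w,s);k=(.545,-.323)
for _ in range(3):
    m=(np.hypot(X[...,0]-k[0],X[...,1]-k[1])<.04)&(X[...,2]>.022)&(X[...,2]<.04)
    k,sz,a=cv2.minAreaRect(X[m][:,:2].astype(np.float32))
print(s['tcp_pos'],k,sz,np.median(X[m][:,2]))
snap('top','top3')
A=dict(np.load('/tmp/top3.npz'));cv2.imwrite('pics/crop3.png',cv2.resize(A['image'][90:240,205:485,::-1],None,fx=2.85,fy=2.85,interpolation=cv2.INTER_CUBIC))
E
```

```text
time: 16.68
tcp_pos: [0.5297, -0.0857, 0.164]
tool_rot: [[-0.706, 0.708, 0.0], [0.708, 0.706, 0.0], [-0.0, 0.0, -1.0]]
force: [0.5, 0.3, 0.3]
grip_width: 0.847
grip_force: 0.0
time: 17.68
tcp_pos: [0.5448, -0.3229, 0.1639]
tool_rot: [[-0.707, 0.707, -0.0], [0.707, 0.707, 0.001], [0.001, 0.0, -1.0]]
force: [-0.6, -0.2, 0.2]
grip_width: 0.85
grip_force: 0.0
[ 0.54479582 -0.3228657   0.16385427] (0.5427877306938171, -0.32506588101387024) (0.053034745156764984, 0.05305302143096924) 0.028318241187762022
```

View pics/crop3.png

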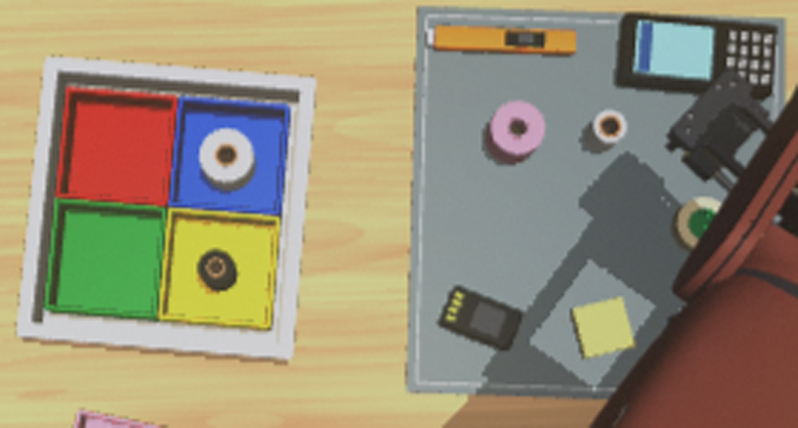

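The label roll (227,153) stands in blue and the ribbon (217,268) in yellow. Now the tape.

```bash
python3 -m pendant '[[-0.1,-0.2,-5,0,0,0,0.85],[0,0,-5,0,0,0,0.85],[0,0,-4,0,0,0,0.85],[0,0,-1.6,0,0,0,0.85],[0,0,0,0,0,0,0.85],[0,0,0,0,0,0,0.85],[0,0,0,0,0,0,0.85]]'
```

```text
time: 18.65
tcp_pos: [0.5451, -0.3272, 0.0103]
tool_rot: [[-0.706, 0.708, 0.003], [0.708, 0.706, -0.002], [-0.004, 0.0, -1.0]]
force: [0.0, 0.4, -0.1]
grip_width: 0.85
grip_force: 0.0
```

```bash
python3 -m pendant '[[-0.1,0.2,-0.3,0,0,0,0.85],[0,0,0,0,0,0,0.85],[0,0,0,0,0,0,0.85],[0,0,0,0,0,0,0.3],[0,0,0,0,0,0,0.3],[0,0,0,0,0,0,0.3],[0,0,0,0,0,0,0.3],[0,0,0,0,0,0,0.3]]'
```

```text
time: 19.65
tcp_pos: [0.5428, -0.3242, 0.005]
tool_rot: [[-0.706, 0.708, -0.0], [0.708, 0.706, 0.0], [0.0, 0.0, -1.0]]
force: [0.2, -0.3, -0.4]
grip_width: 0.616
grip_force: 30.0
```

```bash
python3 -m pendant '[[0,0,2,0,0,0,0.3],[0,0,5,0,0,0,0.3],[0,0,5,0,0,0,0.3],[0,0,2,0,0,0,0.3],[-0.2,5,0,0,0,0,0.3],[-0.2,5,0,0,0,0,0.3],[-0.2,5,0,0,0,0,0.3],[-0.2,5,0,0,0,0,0.3],[-0.2,5,0,0,0,0,0.3],[-0.2,5,0,0,0,0,0.3]]'; python3 -m pendant '[[-0.2,5,0,0,0,0,0.3],[-0.2,5,0,0,0,0,0.3],[-0.2,5,0,0,0,0,0.3],[-0.2,5,0,0,0,0,0.3],[-0.1,5,0,0,0,0,0.3],[0,4.6,0,0,0,0,0.3],[0,0,0,0,0,0,0.3],[0,0,0,0,0,0,0.3],[0,0,0,0,0,0,0.3]]'
```

```text
time: 20.9
tcp_pos: [0.5301, -0.0225, 0.145]
tool_rot: [[-0.706, 0.708, -0.0], [0.708, 0.706, 0.0], [0.0, -0.0, -1.0]]
force: [0.5, -0.1, -0.7]
grip_width: 0.616
grip_force: 30.0
time: 22.02
tcp_pos: [0.5217, 0.2705, 0.1449]
tool_rot: [[-0.705, 0.709, -0.001], [0.709, 0.705, -0.0], [0.0, -0.001, -1.0]]
force: [-0.1, 0.8, -0.4]
grip_width: 0.612
grip_force: 30.0
```

```bash
python3 -m pendant '[[0,0.1,-5,0,0,0,0.3],[0,0,-4,0,0,0,0.3],[0,0,-3,0,0,0,0.3],[0,0,-1,0,0,0,0.3],[0,0,0,0,0,0,0.3],[0,0,0,0,0,0,0.3],[0,0,-0.2,0,0,0,0.3],[0,0,0,0,0,0,0.3],[0,0,0,0,0,0,0.3]]'; python3 -m pendant '[[0,0,-0.15,0,0,0,0.3],[0,0,0,0,0,0,0.3],[0,0,0,0,0,0,0.3]]'
```

```text
time: 23.15
tcp_pos: [0.5219, 0.2729, 0.0134]
tool_rot: [[-0.706, 0.708, 0.0], [0.708, 0.706, 0.0], [-0.0, 0.0, -1.0]]
force: [0.6, -0.5, 0.3]
grip_width: 0.614
grip_force: 30.0
time: 23.52
tcp_pos: [0.5217, 0.2728, 0.0114]
tool_rot: [[-0.706, 0.708, -0.0], [0.708, 0.706, -0.0], [0.0, -0.0, -1.0]]
force: [-0.7, -0.1, -0.5]
grip_width: 0.613
grip_force: 30.0
```

```bash
python3 -m pendant '[[0,0,-0.15,0,0,0,0.3],[0,0,0,0,0,0,0.3],[0,0,0,0,0,0,0.3]]';python3 -m pendant '[[0,0,-0.1,0,0,0,0.3],[0,0,0,0,0,0,0.3],[0,0,0,0,0,0,0.3]]'
```

```text
time: 23.9
tcp_pos: [0.5217, 0.2728, 0.01]
tool_rot: [[-0.706, 0.708, -0.0], [0.708, 0.706, -0.0], [0.0, -0.0, -1.0]]
force: [-0.3, -0.2, -0.8]
grip_width: 0.612
grip_force: 30.0
time: 24.28
tcp_pos: [0.5217, 0.2728, 0.009]
tool_rot: [[-0.706, 0.708, -0.0], [0.708, 0.706, -0.0], [0.0, -0.0, -1.0]]
force: [0.3, -0.5, -0.3]
grip_width: 0.614
grip_force: 30.0
```

```bash
python3 -m pendant '[[0,0,-0.1,0,0,0,0.3],[0,0,0,0,0,0,0.3],[0,0,0,0,0,0,0.3]]'
```

```text
time: 24.65
tcp_pos: [0.5217, 0.2728, 0.009]
tool_rot: [[-0.706, 0.708, -0.0], [0.708, 0.706, -0.0], [0.0, -0.0, -1.0]]
force: [-3.4, -1.4, 7.4]
grip_width: 0.612
grip_force: 30.0
```

```bash
python3 -m pendant '[[0,0,0,0,0,0,0.74],[0,0,0,0,0,0,0.74],[0,0,0,0,0,0,0.74],[0,0,2,0,0,0,0.74],[0,0,5,0,0,0,0.74],[0,0,5,0,0,0,0.74],[0,0,3.5,0,0,0,0.74]]'; python3 -m pendant '[[-0.8,-4.6,0,0,0,-0.15,0.74],[-0.8,-4.6,0,0,0,-0.15,0.74],[-0.8,-4.6,0,0,0,-0.15,0.74],[-0.8,-4.6,0,0,0,-0.15,0.74],[-0.8,-4.6,0,0,0,-0.15,0.74],[-0.8,-4.6,0,0,0,-0.15,0.74],[-0.8,-4.6,0,0,0,-0.15,0.74],[-0.9,-4.9,0,0,0,-0.15,0.74],[0,0,0,0,0,0,0.74],[0,0,0,0,0,0,0.74],[0,0,0,0,0,0,0.74]]'
python3 - <<'E'
from h import *
s=bot.sense();w=snap('wrist','w5');X=wpts(w,s);k=(.456,-.1)
for _ in range(3):
    m=(np.hypot(X[...,0]-k[0],X[...,1]-k[1])<.05)&(X[...,2]>.022)&(X[...,2]<.04)
    k,sz,a=cv2.minAreaRect(X[m][:,:2].astype(np.float32))
R=np.array(s['tool_rot']);print(s['tcp_pos'],np.degrees(np.arctan2(R[1,1],R[0,1])),k,sz,a,np.median(X[m][:,2]))
E
```

```text
time: 25.52
tcp_pos: [0.5229, 0.2733, 0.1675]
tool_rot: [[-0.706, 0.708, 0.004], [0.708, 0.706, 0.002], [-0.002, 0.004, -1.0]]
force: [-0.0, 0.1, 0.2]
grip_width: 0.741
grip_force: 0.0
time: 26.9
tcp_pos: [0.457, -0.0971, 0.1634]
tool_rot: [[0.402, 0.916, 0.001], [0.916, -0.402, 0.0], [0.0, 0.0, -1.0]]
force: [-0.3, -0.5, -0.2]
grip_width: 0.739
grip_force: 0.0
[ 0.45704936 -0.09710323  0.16343436] -23.69899168943407 (0.45486897230148315, -0.09946031868457794) (0.0738077387213707, 0.04203077033162117) 65.75090789794922 0.02892538541795145
```

View pics/w5.png

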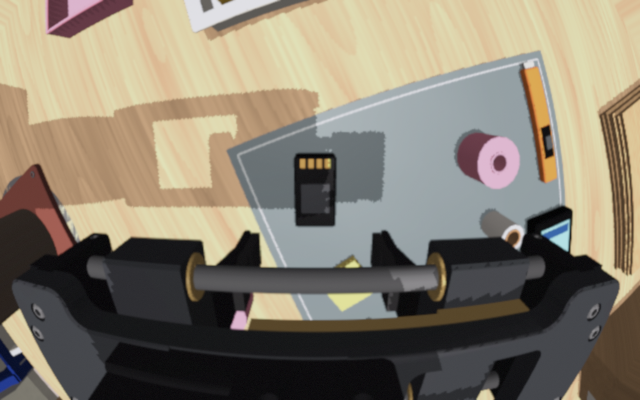

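Wrist view: the plain battery at (315,189) is squarely aligned between the fingers. Descending.

```bash
python3 -m pendant '[[-0.1,-0.2,-5,0,0,0,0.74],[0,0,-5,0,0,0,0.74],[0,0,-4,0,0,0,0.74],[0,0,-1.4,0,0,0,0.74],[0,0,0,0,0,0,0.74],[0,0,0,0,0,0,0.74],[0,0,0,0,0,0,0.74]]'
```

```text
time: 27.82
tcp_pos: [0.4573, -0.1007, 0.0108]
tool_rot: [[0.404, 0.915, 0.003], [0.915, -0.404, -0.001], [0.0, 0.003, -1.0]]
force: [0.3, 0.2, 0.5]
grip_width: 0.738
grip_force: 0.0
```

```bash
python3 -m pendant '[[-0.1,0,-0.3,0,0,0,0.74],[0,0,0,0,0,0,0.74],[0,0,0,0,0,0,0.74],[0,0,0,0,0,0,0.2],[0,0,0,0,0,0,0.2],[0,0,0,0,0,0,0.2],[0,0,0,0,0,0,0.2],[0,0,0,0,0,0,0.2]]'
```

```text
time: 28.82
tcp_pos: [0.4548, -0.1002, 0.006]
tool_rot: [[0.404, 0.915, 0.0], [0.915, -0.404, -0.0], [-0.0, 0.0, -1.0]]
force: [-0.1, 0.1, -0.1]
grip_width: 0.479
grip_force: 30.0
```

```bash
python3 -m pendant '[[0,0,2,0,0,0,0.2],[0,0,5,0,0,0,0.2],[0,0,5,0,0,0,0.2],[0,0,2,0,0,0,0.2],[2.2,4.5,0,0,0,0.04,0.2],[2.2,4.5,0,0,0,0.04,0.2],[2.2,4.5,0,0,0,0.04,0.2],[2.2,4.5,0,0,0,0.04,0.2]]'; python3 -m pendant '[[2.2,4.5,0,0,0,0.04,0.2],[2.3,4.5,0,0,0,0.04,0.2],[2.3,4.5,0,0,0,0.04,0.2],[2.3,4.4,0,0,0,0.02,0.2],[0,0,0,0,0,0,0.2],[0,0,0,0,0,0,0.2],[0,0,0,0,0,0,0.2]]'
```

```text
time: 29.82
tcp_pos: [0.543, 0.0813, 0.1457]
tool_rot: [[0.252, 0.968, -0.0], [0.968, -0.252, -0.0], [-0.0, -0.0, -1.0]]
force: [-0.4, -0.3, -0.7]
grip_width: 0.476
grip_force: 30.0
time: 30.7
tcp_pos: [0.6333, 0.2576, 0.1459]
tool_rot: [[0.117, 0.993, -0.001], [0.993, -0.117, -0.0], [-0.001, -0.001, -1.0]]
force: [0.6, 0.2, -1.8]
grip_width: 0.483
grip_force: 30.0
```

```bash
python3 -m pendant '[[0,0.1,-5,0,0,0,0.2],[0,0,-4,0,0,0,0.2],[0,0,-3,0,0,0,0.2],[0,0,-1,0,0,0,0.2],[0,0,0,0,0,0,0.2],[0,0,0,0,0,0,0.2],[0,0,-0.2,0,0,0,0.2],[0,0,0,0,0,0,0.2],[0,0,-0.15,0,0,0,0.2],[0,0,0,0,0,0,0.2],[0,0,0,0,0,0,0.2]]'; python3 -m pendant '[[0,0,-0.1,0,0,0,0.2],[0,0,0,0,0,0,0.2],[0,0,0,0,0,0,0.2]]'
```

```text
time: 32.08
tcp_pos: [0.6337, 0.2598, 0.0124]
tool_rot: [[0.116, 0.993, -0.0], [0.993, -0.116, -0.0], [-0.0, -0.0, -1.0]]
force: [0.4, -0.4, -2.8]
grip_width: 0.483
grip_force: 30.0
time: 32.45
tcp_pos: [0.6337, 0.2598, 0.0115]
tool_rot: [[0.116, 0.993, -0.0], [0.993, -0.116, -0.0], [-0.0, -0.0, -1.0]]
force: [-0.0, -0.2, -1.2]
grip_width: 0.478
grip_force: 30.0
```

```bash
python3 -m pendant '[[0,0,-0.15,0,0,0,0.2],[0,0,0,0,0,0,0.2],[0,0,0,0,0,0,0.2]]'; python3 -m pendant '[[0,0,-0.1,0,0,0,0.2],[0,0,0,0,0,0,0.2],[0,0,0,0,0,0,0.2]]'
```

```text
time: 32.83
tcp_pos: [0.6338, 0.2598, 0.0101]
tool_rot: [[0.116, 0.993, 0.0], [0.993, -0.116, 0.0], [0.0, 0.0, -1.0]]
force: [0.3, 0.4, -1.4]
grip_width: 0.479
grip_force: 30.0
time: 33.2
tcp_pos: [0.6339, 0.2598, 0.0101]
tool_rot: [[0.116, 0.993, 0.0], [0.993, -0.116, -0.0], [-0.0, 0.0, -1.0]]
force: [-3.0, -1.1, 4.7]
grip_width: 0.483
grip_force: 30.0
```

Contact with the floor. Release, rise and swing clear for a look.

```bash
python3 -m pendant '[[0,0,0,0,0,0,0.62],[0,0,0,0,0,0,0.62],[0,0,0,0,0,0,0.62],[0,0,2,0,0,0,0.62],[0,0,5,0,0,0,0.62],[0,0,5,0,0,0,0.62],[0,0,5,0,0,0,0.62]]'; python3 -m pendant '[[-1,-5,0,0,0,0,0.62],[-1,-5,0,0,0,0,0.62],[-1,-5,0,0,0,0,0.62],[-1,-5,0,0,0,0,0.62],[-1,-5,0,0,0,0,0.62],[-1,-5,0,0,0,0,0.62],[-1,-5,0,0,0,0,0.62],[-1,-5,0,0,0,0,0.62],[-1,-5,0,0,0,0,0.62],[0,0,0,0,0,0,0.62],[0,0,0,0,0,0,0.62]]'
python3 - <<'E'
from h import *
A=snap('top','top4');cv2.imwrite('pics/crop4.png',cv2.resize(A['image'][90:240,205:485,::-1],None,fx=2.85,fy=2.85,interpolation=cv2.INTER_CUBIC))
E
```

```text
time: 34.08
tcp_pos: [0.6339, 0.2599, 0.1824]
tool_rot: [[0.116, 0.993, 0.002], [0.993, -0.116, 0.001], [0.001, 0.002, -1.0]]
force: [1.1, 0.5, 0.6]
grip_width: 0.618
grip_force: 0.0
time: 35.45
tcp_pos: [0.544, -0.1901, 0.1801]
tool_rot: [[0.117, 0.993, 0.001], [0.993, -0.117, -0.0], [0.0, 0.001, -1.0]]
force: [-0.0, -1.3, 0.4]
grip_width: 0.622
grip_force: 0.0
```

View pics/crop4.png

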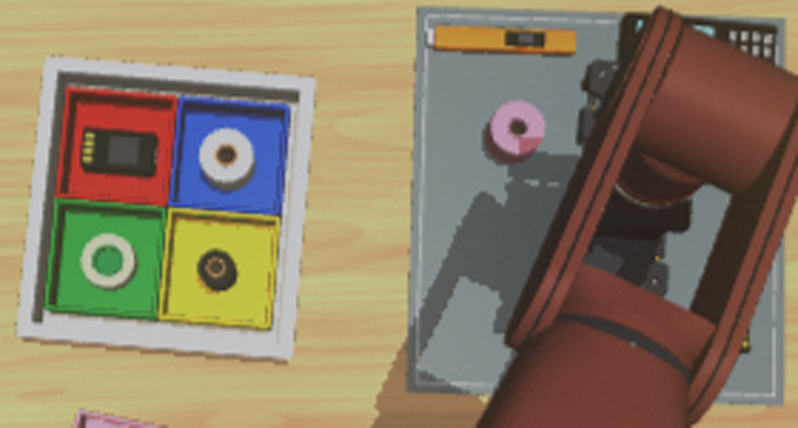

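The battery (120,153) is in red, the label roll (227,155) in blue, the tape (108,260) in green and the ribbon (217,268) in yellow, all flat or upright, and the arm is clear.

```bash
python3 -c "
from station import bot
print(bot.finish_job())"
```

```text
the job is handed in; nothing more can be done
None
```

The job is handed in at about 35 s of the 112 s allowed: the label roll is in blue, the ribbon in yellow, the tape in green and the battery in red, each lowered until it touched its cup floor and the same way up, and neither the used-up label roll nor the dead battery was touched.

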